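# Clip the reference panel to the copy easel

### The arm

A 7-joint arm with a two-finger parallel gripper is mounted at the origin on the work surface. World frame = base frame: x ahead of the robot, y to its left, z up, the work surface at z = 0. Lengths are in m, angles in rad, forces in N, time in s.
With the tool pointing down it reaches from about 0.4 to 0.85 m from the base axis. Payload 10.4 kg.
Tool frame: the origin (TCP) lies at the very end of the fingers, on their centre line; the grasp point (between the pads) lies 19 mm behind it; z points along the fingers, y is the line along which they close (so a half turn about z gives the same grasp; the last joint's range is limited). The gripper opens to 87 mm and grips with 3 to 60 N. Pads are 19 mm wide; open, the fingers measure 117 mm over their backs; the gripper's body (75 mm by 190 mm) begins 51 mm behind the grasp point.
Start: joints at [-0.023, 0.332, -0.065, 1.46, 0.022, 1.35, -0.088], TCP at [0.625, 0, 0.223] pointing down, gripper open.
Joint ranges: [-2.6, 2.6], [-0.5, 2.12], [-1.47, 1.34], [0.16, 2.42], [-1.27, 4.41], [0.06, 2.06], [-2.6, 2.6]. Speed limits (rad/s): [2.22, 2.22, 2.79, 2.79, 3.14, 3.14, 3.14].

### API

Orientations are given as a unit quaternion [x, y, z, w].
In Python, from bench import * gives the robot as it stands.
- The arm moves only by the tool carry_out, never from a script. Its argument "deltas" is a list of rows, each an object with "hand": the finger opening in mm, from 0 to 87; "dp": the shift along the tool's x, y, z each as a share of 250 mm, from -1 to 1, a list of three; "spin": the turn about the tool's z as a share of pi rad, from -1 to 1. In form: [{"hand": hand, "dp": [dx, dy, dz], "spin": spin}, ...]. A call has 1 to 20 rows; each row is the pose to reach, as a shift and turn from the pose commanded when the call began, along the tool's axes at that moment, turning the shorter way round; what a row does not reach only later rows make up. A row lasts 1/10 s, in which the tool goes at most 50 mm and 8.59 degrees, less where a joint would pass 70% of its speed; a pose out of reach is approached as far as the arm can. A call with a number of a shift or a turn outside -1 to 1 is refused whole. A call with a gripper value outside its range is refused whole. The fingers move at their own pace and stop on an object; "force" is the grip in N (left out, the last holds). Time passes only in rows, so rows that repeat a pose let the fingers close. It gives the time, the measured TCP pose, the force, the opening and the grip force at its end, in the units of the state.
- read_state(): the state, without advancing time (a new reading comes with each control period).
- camera(name): name is "scene" or "side" or "wrist"; returns the picture (420x560x3 uint8, red, green, blue); there is no depth.
- get_calibration(name): a dict with "fx", "fy", "cx", "cy" (pixels), "k1" (the pictures are not rectified: a ray, as slopes to the right and down, at radius r is drawn at 1 + k1 r^2 times it, then the intrinsics apply), "R" (3x3) and "t" (3): a world point X has camera coordinates R X + t; the wrist camera has in their place "mount" (4x4, takes a point from camera to tool coordinates, whose origin is the TCP and whose axes are the flange's). Camera axes: x right, y down, z forward; pixel columns grow to the right and rows downward; lengths in m; the calibration is good to about 2 mm. A picture is of the moment at which its call begins: read the wrist's pose just before it. get_calibration takes no time and is no camera call.
- close_job(): hands the job in; it is judged then, once.
The state is a dict: "time": time; "joint_positions": joint angles; "joint_vel": joint speeds; "joint_torque": joint torques, N m; "ee_pos": TCP position; "eef_rot": TCP orientation; "ft_force": force on the tool from outside, world axes, zero at the start; "torque": the same for the moment, N m; "width": finger opening in m; "grip_force": force on a finger pad.
Only numpy, scipy, OpenCV 4.12 (cv2) and the standard library are available. Lean on these libraries where they do the work, as an engineer would, in place of code of your own. Each camera call takes 0.05 s, during which the arm holds its last target. There are 200 camera calls.

### The job

Set up the photo station for cataloguing the pots: take the white colour-patch panel out of the wooden rack and stand it centred on the sloping easel, on the ledge and flat against the backboard, colour patches facing out. Then squeeze the orange sprung clip off its stand, push it well down over the top edges of panel and backboard together, on either side of the notch, and let it close so that it clamps both. Set things down gently, and do not shift the grey panel, the pots or the other things on the table.

Things in the scene. Friction and masses are not known exactly. Their poses are not given: they have to be found in the camera images.
- easel: foot of the fixed easel that carries the backboard: dark plate 130 x 150 x 12 mm, from 100 mm on the robot's side of its origin to 30 mm beyond. Origin: on the table, 45 mm straight below the backboard's origin. Two 92 mm tall struts stand behind the shoulders, the space behind the notch is free
- backboard: fixed blue-grey plate 140 wide, 128 tall, filling x -6..0 mm, leaning 25 degrees from vertical: top towards the robot, front away from it. Origin: middle of the line where front face meets ledge, 45 mm above the table. x out of the front, y across, z up along the board. The ledge, square to the board, has a lip 8 mm high at x 20..26 mm
- notch (a point): middle of the backboard's top notch, on the front face, backboard y 0, z 99 mm. The notch is 60 wide (y -30..30), cut right through from z 70 up to the open top at 128: room for a finger behind a panel
- shoulder_a (a point): top of the shoulder left of the notch (y 30..70): middle of its front top edge, backboard (0, 50, 128) mm. With panel and board 12 mm thick together there, the front face line is their middle; the panel then stands 2 mm higher, to z 130
- shoulder_b (a point): the same for the shoulder at y -70..-30: backboard (0, -50, 128) mm
- panel: loose rigid white colour reference panel, 140 wide (y), 130 tall (z), 6 thick (x), 120 g; colour patches on its +x face, two small red marks at its top edge. Origin: middle of its lower edge. At the start it stands upright in one of the two slots of the rack, patches away from the robot, its lower 30 mm in the slot. Lift it straight up by the middle of its top edge
- panel_face (a point): centre of the panel's patch face, 65 mm above its lower edge, 3 mm from its mid-plane
- grey_panel: plain dark grey panel of the same size and axes, standing in the other slot of the rack (70 mm from the first); leave it there
- rack: fixed wooden slotted rack, 150 x 150 mm, 40 tall; two slots along its y axis at x = -35 and +35 mm, 8 wide, 30 deep (floor at 10 mm). Origin: centre of its underside. It may stand on the left or the right of the easel
- stand: fixed clip stand: dark foot 100 x 90 x 12 mm with an upright plywood fin 12 thick (x), 60 wide (y), its top 80 mm above the table. Origin: centre of its underside. On the other side of the easel from the rack
- clip: loose orange sprung clip, 80 g, 26 wide (y), 98 tall, symmetrical; jaws down (-z), wings up (+z), opening along x. Origin: its throat (underside of the hinge barrel), which rests on the edge being clamped. Hinge along y, 8 mm above. Rubber jaw pads reach 26 to 38 mm below the origin, wings 60 mm above. At the start it is clamped upright on the fin's top edge, wings 52 mm wide at the top
- clip_grip (a point): point between the wings, 46 mm above the clip's origin: squeeze here along the clip's x. The wings are 44 mm wide here when clamped on 12 mm; squeezed to the stop they are parallel, 28 mm over their outsides, and the jaws gape 29 mm. It takes about 11 N on each wing (grip with 30 N or so); let go, the spring shuts the jaws with about 6 N
- clip_a (a joint): swing of the clip half on its +x side: 0 jaws shut, 0.12 rad when closed on 12 mm (the fin, or panel and backboard together), 0.34 rad fully squeezed open
- clip_b (a joint): the same for the half on its -x side
- jar: bystander: brown clay jar, 100 mm across, 140 mm tall, origin at the centre of its underside, on the black turntable (140 mm across, 30 tall) beyond the easel; leave it alone
- squat_pot: bystander: cream clay pot, 104 mm across, 80 mm tall, origin at the centre of its underside, beyond the easel on the left; leave it alone
- red_pot: bystander: dark red clay pot, 104 mm across, 80 mm tall, origin at the centre of its underside, beyond the easel on the right; leave it alone
- tall_pot: bystander: brown clay pot, 110 mm across, 190 mm tall, origin at the centre of its underside, far to the left; leave it alone
- bowl: bystander: cream bowl, 120 mm across, 50 mm tall, origin at the centre of its underside, far to the right; leave it alone
- sample_jar: bystander: amber jar with a cap, 60 mm across, 90 mm tall, origin at the centre of its underside, near the robot; leave it alone
- brush: bystander: brush, 180 mm long, lying near the robot; leave it alone
Not all that is in view belongs to the job. Several things have the shape of the clip; the one meant has the colours described above. Leave any green look-alike of the panel alone.

How it is judged:
On the way:
1. the panel stands on the easel's ledge, flat against the backboard and centred, let go (x of panel_face in the frame of backboard between 0.0035 and 0.0095 m and y of panel in the frame of backboard between -0.02 and 0.02 m and z of panel in the frame of backboard between -0.004 and 0.005 m and angle between the z axis of panel and the z axis of backboard, either way round below 0.07 rad and angle between the y axis of panel and the y axis of backboard, either way round below 0.07 rad and contact force between the fingers and panel below 0.2 N), for 0.3 s.
At the end, for the whole second after the job is handed in: Panel on the ledge (within 5 mm), flat on the board (3.5 mm, 4 degrees), centred within 20 mm, patches out; clip in line with the board (11 degrees), throat within 15 mm of the panel top edge, jaws pressing panel and board with over 1.5 N each; all released, at rest (x of panel_face in the frame of backboard between 0.0035 and 0.0095 m and y of panel in the frame of backboard between -0.02 and 0.02 m and z of panel in the frame of backboard between -0.004 and 0.005 m and angle between the z axis of panel and the z axis of backboard, either way round below 0.07 rad and angle between the y axis of panel and the y axis of backboard, either way round below 0.07 rad and contact force between clip and panel above 1.5 N and contact force between clip and backboard above 1.5 N and z of clip in the frame of backboard between 0.122 and 0.145 m and angle between the z axis of clip and the z axis of backboard, either way round below 0.2 rad and linear speed of each of clip, panel below 0.02 m/s); the robot touches nothing.
It fails at once if the grey panel is shifted by more than 30 mm (distance of grey_panel from where it was at the start of the episode above 0.03 m).
It fails at once if a pot or other bystander is shifted by more than 30 mm (distance of any of jar, squat_pot, red_pot, tall_pot, bowl, sample_jar, brush from where it was at the start of the episode above 0.03 m).
It fails at once if the panel is dropped (let go and moving faster than 0.7 m/s) (contact force between the fingers and panel below 0.1 N and linear speed of panel above 0.7 m/s).
It fails at once if the clip is dropped (let go and moving faster than 0.7 m/s) (contact force between the fingers and clip below 0.1 N and linear speed of clip above 0.7 m/s).
It also fails if it takes over 58 s, if anything falls off the work surface, if the arm or the gripper's body presses on something with over 40 N, if the wrist force passes 120 N, or if a joint passes its speed limit or range.

## Working session

There is one attempt and no reset: what is moved stays moved. The work goes in short steps, Python scripts to look and compute and a tool call to move; the robot and the scene stay as the last step left them, time stands still between calls to the robot, and variables do not carry over. Pictures are saved under pics/ and viewed, at most 10 in all, crops included, and the job is handed in when it is done.

Besides the shell and the picture viewer there is one more tool, called after "Call:" by a JSON object that holds its "api" and its "payload", one argument or row to a line. carry_out: Moves the arm, as the interface text tells. Its arguments: {"type":"object","properties":{"deltas":{"type":"array","items":{"type":"object","properties":{"hand":{"type":"number"},"dp":{"type":"array","items":{"type":"number","minimum":-1,"maximum":1}},"spin":{"type":"number","minimum":-1,"maximum":1}}}},"force":{"type":"number"}},"required":["deltas"]}

```bash
ls; mkdir -p pics
python3 - <<'E'
from bench import *
import cv2, json, numpy as np
s=read_state(); print({k:np.round(v,4).tolist() for k,v in s.items()})
for n in ("scene","side","wrist"):
    im=camera(n); cv2.imwrite(f"pics/{n}0.png",im[:,:,::-1])
    print(n,{k:np.round(v,4).tolist() for k,v in get_calibration(n).items()})
E
```

```text
pics
{'time': 0.0, 'joint_positions': [-0.0226, 0.3329, -0.0648, 1.4609, 0.0216, 1.3499, -0.0885], 'joint_vel': [-0.0008, -0.0008, -0.0011, 0.001, 0.0007, -0.0013, -0.0011], 'joint_torque': [-0.0001, -62.3246, 0.0244, -38.9891, -0.0614, 0.0398, 0.0002], 'ee_pos': [0.6246, 0.0, 0.2218], 'eef_rot': [0.7071, 0.7071, -0.0005, -0.0005], 'ft_force': [0.0123, -0.5737, -0.3917], 'torque': [0.0185, 0.0642, -0.0286], 'grip_force': 0.0, 'width': 0.0868}
scene {'fx': 392.1738, 'fy': 392.1738, 'cx': 285.9421, 'cy': 208.2095, 'k1': -0.0371, 'R': [[0.1497, 0.9887, 0.0057], [0.7787, -0.1143, -0.6169], [-0.6093, 0.0968, -0.787]], 't': [-0.0668, -0.3419, 1.5443]}
side {'fx': 501.0303, 'fy': 501.0303, 'cx': 277.7011, 'cy': 214.6087, 'k1': 0.057, 'R': [[-0.775, -0.6316, 0.0227], [-0.4255, 0.4949, -0.7577], [0.4673, -0.5968, -0.6522]], 't': [0.4264, 0.3094, 1.4251]}
wrist {'fx': 342.2315, 'fy': 342.2315, 'cx': 273.0846, 'cy': 211.9413, 'k1': -0.0836, 'mount': [[0.0006, -0.9567, -0.291, 0.0802], [1.0, 0.0006, 0.0001, -0.0001], [0.0001, -0.291, 0.9567, -0.1616], [0.0, 0.0, 0.0, 1.0]]}
```

View pics/scene0.png

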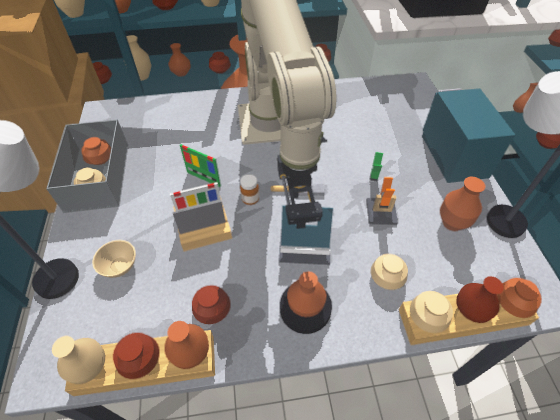

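View pics/side0.png

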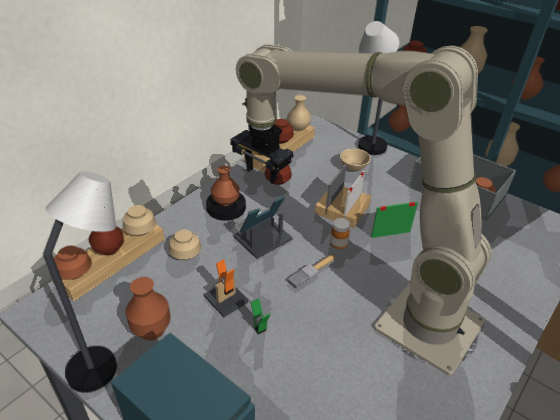

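The scene view shows the rack with the white patch panel in its robot-side slot (about 195,197) and the grey panel in the far slot (205,225). The easel is at (306,235), the orange clip on its stand at (385,195), and the green decoys are at (200,165) and (377,165). The side view shows the same layout from the robot's left. Next I'll enlarge crops of both to read corners.

Run:
```python
import cv2
for n,(x0,y0,w,h) in dict(scene=(165,150,260,130),side=(195,165,190,150)).items():
    im=cv2.imread(f"pics/{n}0.png")[y0:y0+h,x0:x0+w]
    f=3 if n=="scene" else 4
    im=cv2.resize(im,None,fx=f,fy=f,interpolation=cv2.INTER_CUBIC)
    for i in range(0,w,20): cv2.putText(im,str(x0+i),(i*f,8),0,.3,(0,255,255)); cv2.line(im,(i*f,0),(i*f,4),(0,255,255))
    for i in range(0,h,20): cv2.putText(im,str(y0+i),(0,i*f+4),0,.3,(0,255,255))
    cv2.imwrite(f"pics/{n}crop.png",im)
```

```text
(no output)
```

View pics/scenecrop.png

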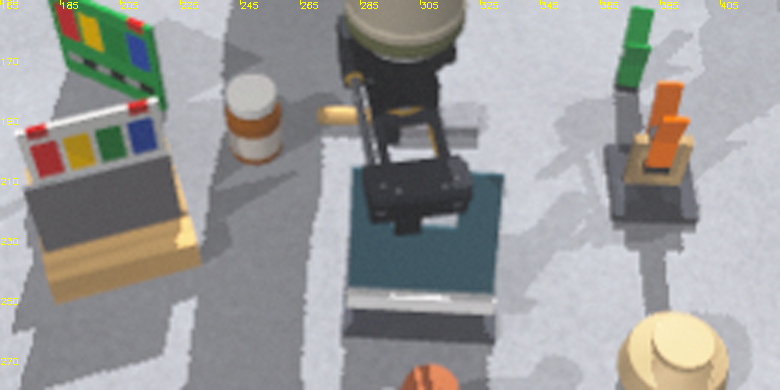

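View pics/sidecrop.png

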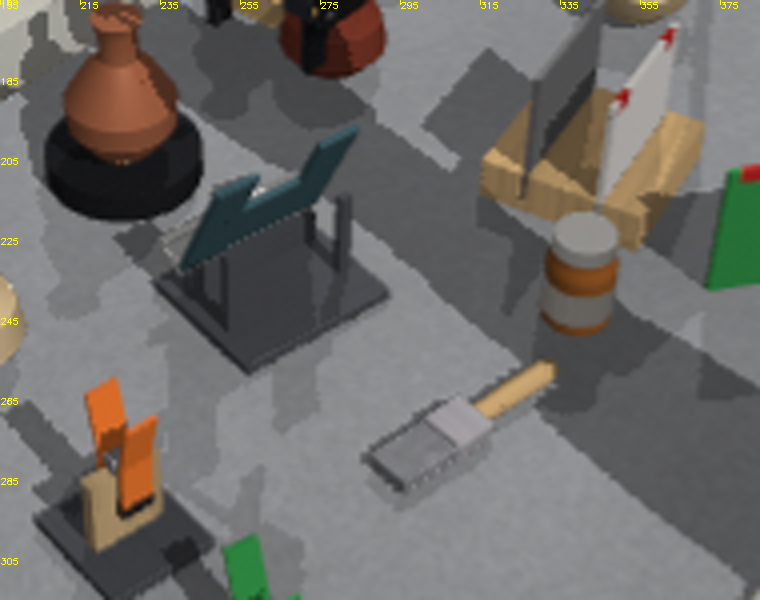

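```bash
cat > h.py <<'E'
import numpy as np, cv2
from bench import *
from scipy.optimize import least_squares
def proj(n,X,st=None):
    c=get_calibration(n); X=np.atleast_2d(X)
    if n=="wrist":
        from scipy.spatial.transform import Rotation as Ro
        Rt=Ro.from_quat(st["eef_rot"]).as_matrix(); M=np.array(c["mount"])
        tl=(X-st["ee_pos"])@Rt; p=(tl-M[:3,3])@M[:3,:3]
    else: p=X@np.array(c["R"]).T+np.array(c["t"])
    s=p[:,:2]/p[:,2:]; s=s*(1+c["k1"]*(s**2).sum(1,keepdims=True))
    return s*[c["fx"],c["fy"]]+[c["cx"],c["cy"]]
def world(p,L):  # p=(x,y,yaw) ; L local mm
    L=np.atleast_2d(L)/1000.; c,s=np.cos(p[2]),np.sin(p[2])
    return L@np.array([[c,-s,0],[s,c,0],[0,0,1]]).T+[p[0],p[1],0]
def bb(q): # backboard local mm -> easel local mm
    x,y,z=np.array(q,float); a=np.radians(25)
    return [x*np.cos(a)-z*np.sin(a),y,45+x*np.sin(a)+z*np.cos(a)]
def fit(obs,p0,free=3):
    """obs: list of (cam,state,local,(u,v))"""
    def f(p): return np.concatenate([proj(n,world(p,l),st)[0]-uv for n,st,l,uv in obs])
    r=least_squares(f,p0,loss="soft_l1",f_scale=1.0); return r.x,r.fun.reshape(-1,2)
E
python3 - <<'E'
from h import *
S=lambda l,u,v:("scene",None,l,(165+u/3,150+v/3)); D=lambda l,u,v:("side",None,l,(195+u/4,165+v/4))
rack=[S([-35,-70,140],20,133),S([-35,70,140],158,99),S([35,-70,140],27,187),S([35,70,140],167,150),S([75,-75,0],57,302),S([75,75,0],201,264),
 S([75,-75,40],52,279),S([75,75,40],199,243),D([-35,-70,140],677,25),D([-35,70,140],612,98),D([35,-70,140],603,8),D([35,70,140],538,75),
 D([-75,75,0],640,248),D([75,75,0],482,195),D([75,75,40],483,160),D([-75,75,40],645,212),D([-75,-75,40],705,125)]
eas=[S(bb([0,-70,128]),355,165),S(bb([0,70,128]),503,175),S([30,-75,0],343,337),S([30,75,0],494,342),S(bb([23,-70,8]),347,291),S(bb([23,70,8]),496,296),
 D(bb([-3,-70,128]),358,127),D(bb([-3,70,128]),212,185),D(bb([-3,30,128]),258,177),D([-100,75,0],250,372),D([-100,-75,6],390,293),D([30,75,12],155,283)]
st=[S([50,-45,0],610,222),S([50,45,0],697,222),S([-50,-45,12],605,146),S([6,-30,12],627,182),S([6,30,12],684,186),S([0,30,80],692,137),
 S([26,0,140],678,118),S([-26,0,140],670,83),D([-6,30,12],97,550),D([-6,-30,12],162,515),D([-50,-45,12],213,543),D([50,45,12],33,518),D([-26,0,140],142,421),D([26,0,140],102,386)]
for n,o,p in(("rack",rack,[.6,-.25,.2]),("easel",eas,[.62,0,0]),("stand",st,[.55,.2,0])):
    p,r=fit(o,p); print(n,np.round(p,4)); print(np.round(r,1).tolist())
E
```

```text
rack [ 0.4676 -0.2663  0.1802]
[[-2.3, -0.7], [-0.9, -1.0], [-0.9, -0.5], [1.5, -0.6], [-0.2, -0.0], [0.4, -0.6], [-1.2, 0.4], [-0.3, -1.1], [-0.3, -1.3], [0.3, 1.9], [-0.4, -2.9], [-0.6, 1.1], [-1.2, 0.9], [-1.1, -0.2], [-0.5, -0.2], [-1.0, 1.1], [-0.1, -0.9]]
easel [ 0.6193  0.0302 -0.2008]
[[-1.2, 0.3], [0.5, -0.8], [-0.4, -0.7], [0.3, -0.0], [0.1, -0.3], [-0.1, 0.3], [-0.2, -0.6], [1.1, 2.4], [-0.0, -0.8], [-0.9, 1.2], [-0.1, -0.3], [-0.9, -1.2]]
stand [ 0.4975  0.3045 -0.1757]
[[0.5, -0.3], [-0.2, 0.3], [-0.4, -1.7], [-1.3, -0.2], [-1.7, -1.1], [0.1, 0.2], [0.5, 0.0], [0.7, -1.4], [-0.5, 0.4], [-0.0, -1.1], [0.5, -1.7], [0.2, -0.6], [-0.9, 1.3], [-2.0, -0.6]]
```

Residuals are 1–2 px and the sizes agree, so I'm moving over the panel for a close wrist view.

Call:
{"api": "carry_out", "payload": {
  "deltas": [
    {"hand":50,"dp":[-1,-0.77,-0.16],"spin":-0.0573},
    {"hand":50,"dp":[-1,-0.77,-0.16],"spin":-0.0573},
    {"hand":50,"dp":[-1,-0.77,-0.16],"spin":-0.0573},
    {"hand":50,"dp":[-1,-0.77,-0.16],"spin":-0.0573},
    {"hand":50,"dp":[-1,-0.77,-0.16],"spin":-0.0573},
    {"hand":50,"dp":[-1,-0.77,-0.16],"spin":-0.0573},
    {"hand":50,"dp":[-1,-0.77,-0.16],"spin":-0.0573},
    {"hand":50,"dp":[-1,-0.77,-0.16],"spin":-0.0573},
    {"hand":50,"dp":[-1,-0.77,-0.16],"spin":-0.0573},
    {"hand":50,"dp":[-1,-0.77,-0.16],"spin":-0.0573}
  ]
}}

```text
time: 1.15
ee_pos: [0.4333, -0.2486, 0.2622]
eef_rot: [0.64, 0.768, 0.0, -0.0]
ft_force: [0.9, -0.4, 0.0]
width: 0.0499
grip_force: 0.0
```

```bash
cat > look.py <<'E'
import sys,json
from h import *
s=read_state(); s={k:np.array(v).tolist() for k,v in s.items()}
name=sys.argv[1]; n=sys.argv[2] if len(sys.argv)>2 else "wrist"
im=camera(n)[:,:,::-1]; json.dump(s,open(f"pics/{name}.json","w")); cv2.imwrite(f"pics/{name}raw.png",im)
cv2.imwrite(f"pics/{name}.png",cv2.resize(im,None,fx=1.42,fy=1.42,interpolation=cv2.INTER_CUBIC))
print({k:np.round(s[k],4).tolist() for k in("time","ee_pos","eef_rot","ft_force","width")})
E
python3 look.py w1
```

```text
{'time': 1.15, 'ee_pos': [0.4333, -0.2486, 0.2622], 'eef_rot': [0.6399, 0.7685, 0.0001, -0.0003], 'ft_force': [0.9359, -0.3693, 0.0427], 'width': 0.0499}
```

View pics/w1.png

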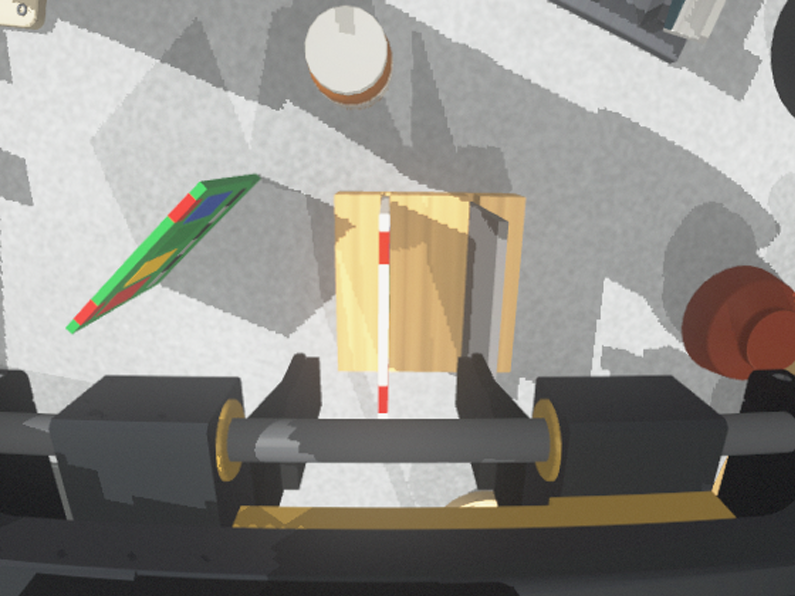

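The wrist view shows the white panel's top edge as a vertical line at u≈384 (1.42× scale), with red marks at v≈248 and v≈400. The rack's far top corners are at (335,192) and (525,196). The panel sits slightly left of the midline between the fingers.

Run:
```python
from h import *
import json
st=json.load(open("pics/w1.json")); st["ee_pos"]=np.array(st["ee_pos"])
# back-project top edge pixels to z=.14, rack to z=.04
def back(uv,z):
    f=lambda p: proj("wrist",[p[0],p[1],z],st)[0]-np.array(uv)/1.42
    return least_squares(f,[.43,-.25]).x
A=[back(u,.14) for u in((384,212),(384,232),(384,248),(384,264),(383,386),(383,413))]; print(np.round(A,4).tolist())
d=A[0]-A[-1]; print("yaw",np.arctan2(-d[0],d[1]))
print([np.round(back(u,.04),4).tolist() for u in((335,192),(525,196),(338,370),(511,372))])
p=[0.4676,-0.2663,0.1802]
print(world(p,[[-35,70,140],[-35,0,140],[-75,75,40],[75,75,40]]))
print(proj("wrist",world(p,[[-35,70,140],[-35,-70,140],[-75,75,40],[75,75,40]]),st)*1.42)
```

```text
[[0.4224, -0.202], [0.4245, -0.2134], [0.4262, -0.2228], [0.4279, -0.2323], [0.4417, -0.3116], [0.4453, -0.3311]]
yaw 0.1754990749490344
[[0.3834, -0.2049], [0.5298, -0.1805], [0.4088, -0.3536], [0.557, -0.3285]]
[[ 0.42062088 -0.20370637  0.14      ]
 [ 0.43316672 -0.27257292  0.14      ]
 [ 0.38037243 -0.20595639  0.04      ]
 [ 0.52794361 -0.17907243  0.04      ]]
[[380.49913217 214.40350523]
 [380.88578358 426.56714598]
 [330.93799544 192.62198667]
 [523.20788041 193.73554841]]
```

Call:
{"api": "carry_out", "payload": {
  "deltas": [
    {"hand":50,"dp":[-0.09,-0.011,0.15],"spin":0},
    {"hand":50,"dp":[-0.09,-0.011,0.3],"spin":0},
    {"hand":50,"dp":[-0.09,-0.011,0.45],"spin":0},
    {"hand":50,"dp":[-0.09,-0.011,0.55],"spin":0},
    {"hand":50,"dp":[-0.09,-0.011,0.608],"spin":0},
    {"hand":50,"dp":[-0.09,-0.011,0.608],"spin":0},
    {"hand":20,"dp":[-0.09,-0.011,0.608],"spin":0},
    {"hand":0,"dp":[-0.09,-0.011,0.608],"spin":0},
    {"hand":0,"dp":[-0.09,-0.011,0.608],"spin":0},
    {"hand":0,"dp":[-0.09,-0.011,0.608],"spin":0},
    {"hand":0,"dp":[-0.09,-0.011,0.608],"spin":0},
    {"hand":0,"dp":[-0.09,-0.011,0.608],"spin":0}
  ],
  "force": 25
}}

```text
time: 2.4
ee_pos: [0.4339, -0.2727, 0.1108]
eef_rot: [0.641, 0.768, 0.0, 0.0]
ft_force: [-0.1, -0.9, -0.4]
width: 0.01
grip_force: 0.0
```

Call:
{"api": "carry_out", "payload": {
  "deltas": [
    {"hand":0,"dp":[0,0,0],"spin":0},
    {"hand":0,"dp":[0,0,0],"spin":0},
    {"hand":0,"dp":[0,0,0],"spin":0}
  ]
}}

```text
time: 2.7
ee_pos: [0.434, -0.2726, 0.1107]
eef_rot: [0.641, 0.768, 0.0, 0.0]
ft_force: [0.0, 0.5, 1.3]
width: 0.006
grip_force: 25.0
```

Call:
{"api": "carry_out", "payload": {
  "deltas": [
    {"hand":0,"dp":[0,0,-0.05],"spin":0},
    {"hand":0,"dp":[0,0,-0.15],"spin":0},
    {"hand":0,"dp":[0,0,-0.3],"spin":0},
    {"hand":0,"dp":[0,0,-0.45],"spin":0},
    {"hand":0,"dp":[0,0,-0.6],"spin":0},
    {"hand":0,"dp":[0,0,-0.72],"spin":0},
    {"hand":0,"dp":[0.1,0.12,-0.72],"spin":0.03},
    {"hand":0,"dp":[0.2,0.24,-0.72],"spin":0.06},
    {"hand":0,"dp":[0.3,0.36,-0.72],"spin":0.09},
    {"hand":0,"dp":[0.4,0.48,-0.72],"spin":0.1216},
    {"hand":0,"dp":[0.5,0.6,-0.72],"spin":0.1216},
    {"hand":0,"dp":[0.6,0.72,-0.72],"spin":0.1216},
    {"hand":0,"dp":[0.7,0.84,-0.72],"spin":0.1216},
    {"hand":0,"dp":[0.8,0.92,-0.72],"spin":0.1216},
    {"hand":0,"dp":[0.9,0.98,-0.72],"spin":0.1216},
    {"hand":0,"dp":[0.97,0.98,-0.72],"spin":0.1216},
    {"hand":0,"dp":[0.97,0.98,-0.72],"spin":0.1216},
    {"hand":0,"dp":[0.97,0.98,-0.72],"spin":0.1216}
  ]
}}

```text
time: 4.5
ee_pos: [0.6309, 0.0089, 0.2911]
eef_rot: [0.775, 0.632, -0.0, 0.0]
ft_force: [0.3, -0.5, -1.1]
width: 0.0057
grip_force: 25.0
```

```bash
python3 look.py w2
```

```text
{'time': 4.5, 'ee_pos': [0.6309, 0.0089, 0.2911], 'eef_rot': [0.7749, 0.632, -0.0002, 0.0004], 'ft_force': [0.3183, -0.536, -1.1473], 'width': 0.0057}
```

View pics/w2.png

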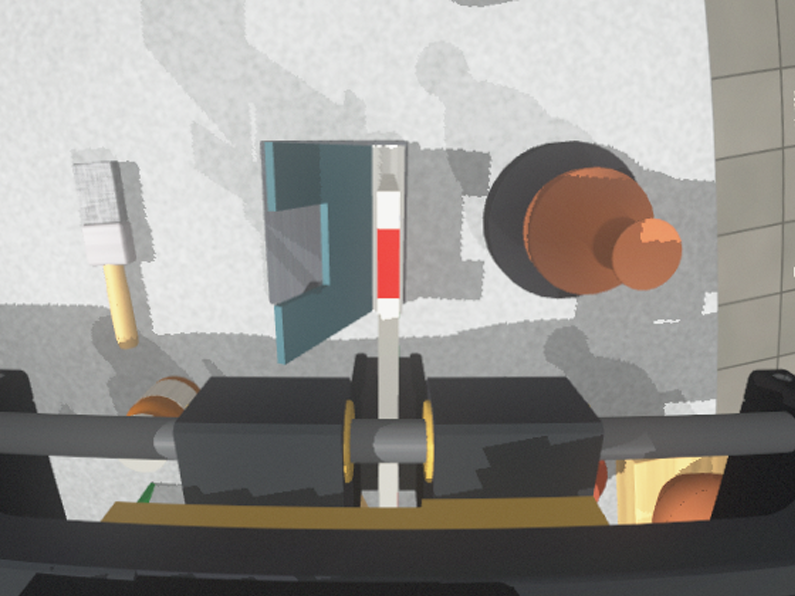

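The wrist view shows the easel left of the held panel. The shoulder top front corners are about (273,142), (275,210), (286,300) and (288,361), the notch bottom corners (328,204) and (330,285), the ledge corner line is at u≈373, and the lip's outer end is at (405,142). The jar on its turntable is well off to the right.

Run:
```python
from h import *
import json
st=json.load(open("pics/w2.json")); st["ee_pos"]=np.array(st["ee_pos"])
W=lambda l,u,v:("wrist",st,l,(u/1.42,v/1.42))
o=[W(bb([0,70,128]),273,142),W(bb([0,30,128]),275,210),W(bb([0,-30,128]),286,300),W(bb([0,-70,128]),288,361),W(bb([0,30,70]),328,204),W(bb([0,-30,70]),330,285),W(bb([26,70,8]),405,142),W(bb([0,70,0]),372,145)]
p0=[.6193,.0302,-.2008]
print(np.round((np.array([proj("wrist",world(p0,l),st)[0]-uv for _,_,l,uv in o])),1).tolist())
p,r=fit(o,p0); print(np.round(p,4),np.round(r,1).tolist())
Rt=np.array([[np.cos(p[2]),-np.sin(p[2])],[np.sin(p[2]),np.cos(p[2])]])
print("TCP in easel",(st["ee_pos"][:2]-p[:2])@Rt, "tool yaw",np.pi/2-2*np.arctan2(st["eef_rot"][0],st["eef_rot"][1]))
```

```text
[[-4.3, -1.4], [-2.8, -0.4], [-6.0, 3.7], [-4.5, 1.7], [-3.5, -2.2], [-2.7, -0.9], [-8.1, 0.6], [-2.7, -1.2]]
[ 0.6229  0.0291 -0.1979] [[-0.0, -0.8], [1.5, 0.2], [-1.8, 4.2], [-0.2, 2.1], [0.2, -1.8], [0.9, -0.5], [-4.9, 0.8], [0.4, -0.9]]
TCP in easel [ 0.01186778 -0.01830014] tool yaw -0.2024356983329607
```

Call:
{"api": "carry_out", "payload": {
  "deltas": [
    {"hand":0,"dp":[0.072,-0.024,0],"spin":0},
    {"hand":0,"dp":[0.072,-0.024,0.1],"spin":0},
    {"hand":0,"dp":[0.072,-0.024,0.25],"spin":0},
    {"hand":0,"dp":[0.072,-0.024,0.38],"spin":0},
    {"hand":0,"dp":[0.072,-0.024,0.46],"spin":0},
    {"hand":0,"dp":[0.072,-0.024,0.504],"spin":0},
    {"hand":0,"dp":[0.072,-0.024,0.52],"spin":0},
    {"hand":0,"dp":[0.072,-0.024,0.536],"spin":0},
    {"hand":0,"dp":[0.072,-0.024,0.544],"spin":0},
    {"hand":0,"dp":[0.072,-0.024,0.544],"spin":0},
    {"hand":0,"dp":[0.072,-0.024,0.544],"spin":0}
  ]
}}

```text
time: 5.65
ee_pos: [0.6295, 0.0287, 0.1553]
eef_rot: [0.775, 0.632, 0.0, 0.0]
ft_force: [0.7, 0.2, -0.7]
width: 0.0058
grip_force: 25.0
```

Call:
{"api": "carry_out", "payload": {
  "deltas": [
    {"hand":0,"dp":[0,0,0.008],"spin":0},
    {"hand":0,"dp":[0,0,0.014],"spin":0},
    {"hand":0,"dp":[0,0,0.02],"spin":0},
    {"hand":0,"dp":[0,0,0.02],"spin":0}
  ]
}}

```text
time: 6.05
ee_pos: [0.6296, 0.0288, 0.1506]
eef_rot: [0.775, 0.632, 0.001, 0.0]
ft_force: [-1.2, 0.9, 6.0]
width: 0.006
grip_force: 25.0
```

Call:
{"api": "carry_out", "payload": {
  "deltas": [
    {"hand":26,"dp":[0,0,0],"spin":0},
    {"hand":26,"dp":[0,0,0],"spin":0},
    {"hand":26,"dp":[0,0,0],"spin":0},
    {"hand":26,"dp":[0,-0.03,0],"spin":0},
    {"hand":26,"dp":[0,-0.06,0.004],"spin":0},
    {"hand":26,"dp":[0,-0.09,0.008],"spin":0},
    {"hand":26,"dp":[0,-0.12,0.012],"spin":0},
    {"hand":26,"dp":[0,-0.15,0.016],"spin":0},
    {"hand":26,"dp":[0,-0.18,0.02],"spin":0},
    {"hand":26,"dp":[0,-0.2,0.02],"spin":0},
    {"hand":26,"dp":[0,-0.22,0.02],"spin":0},
    {"hand":26,"dp":[0,-0.22,0.02],"spin":0}
  ]
}}

```text
time: 7.25
ee_pos: [0.575, 0.0399, 0.1448]
eef_rot: [0.775, 0.632, 0.0, 0.0]
ft_force: [-0.4, -0.4, -0.3]
width: 0.0261
grip_force: 0.0
```

```bash
python3 look.py w3
python3 - <<'E'
import cv2,numpy as np
from bench import camera
a=cv2.imread("pics/w3raw.png"); b=camera("side")[:,:,::-1][130:290,170:370]
cv2.imwrite("pics/c3.png",np.vstack([cv2.resize(a[60:300,120:440],None,fx=1.5,fy=1.5),cv2.resize(b,(480,384),interpolation=cv2.INTER_CUBIC)])[:600] if 0 else np.hstack([cv2.resize(a[60:300,130:400],(400,356)),cv2.resize(b,(400,320),interpolation=cv2.INTER_CUBIC)[:356] if 0 else cv2.copyMakeBorder(cv2.resize(b,(400,320),interpolation=cv2.INTER_CUBIC),0,36,0,0,0)]))
E
```

```text
{'time': 7.25, 'ee_pos': [0.575, 0.0399, 0.1448], 'eef_rot': [0.7747, 0.6323, 0.0001, 0.0001], 'ft_force': [-0.3947, -0.4105, -0.2905], 'width': 0.0261}
```

View pics/c3.png

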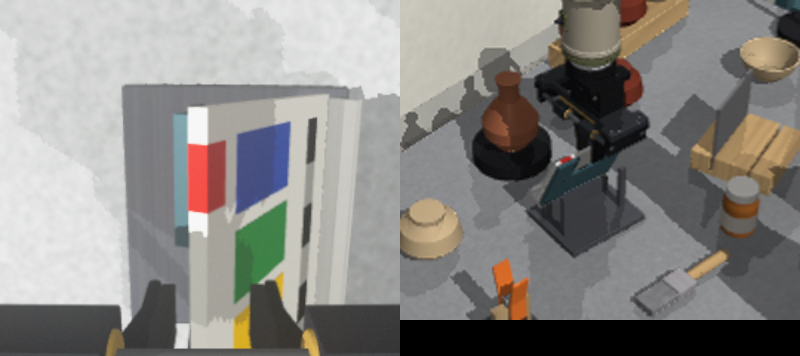

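The panel leans between the fingers, almost on the board: a thin teal strip of board shows behind its top edge at left (180,180). I'll pull a little further.

Call:
{"api": "carry_out", "payload": {
  "deltas": [
    {"hand":26,"dp":[0,-0.012,0],"spin":0},
    {"hand":26,"dp":[0,-0.02,0],"spin":0},
    {"hand":26,"dp":[0,-0.028,0],"spin":0},
    {"hand":26,"dp":[0,-0.028,0],"spin":0}
  ]
}}

```text
time: 7.75
ee_pos: [0.5695, 0.0408, 0.1451]
eef_rot: [0.775, 0.632, 0.001, 0.001]
ft_force: [4.6, -1.1, -2.1]
width: 0.0262
grip_force: 2.1
```

Call:
{"api": "carry_out", "payload": {
  "deltas": [
    {"hand":60,"dp":[0,0.004,0],"spin":0},
    {"hand":60,"dp":[0,0.008,0],"spin":0},
    {"hand":60,"dp":[0,0.012,0],"spin":0},
    {"hand":60,"dp":[0,0.012,0],"spin":0},
    {"hand":60,"dp":[0,0.012,0],"spin":0},
    {"hand":60,"dp":[0,0.012,-0.1],"spin":0},
    {"hand":60,"dp":[0,0.012,-0.3],"spin":0},
    {"hand":60,"dp":[0,0.012,-0.5],"spin":0},
    {"hand":60,"dp":[0,0.012,-0.6],"spin":0},
    {"hand":60,"dp":[0,0.012,-0.6],"spin":0}
  ]
}}

```text
time: 8.75
ee_pos: [0.5729, 0.0408, 0.2992]
eef_rot: [0.775, 0.632, 0.003, 0.002]
ft_force: [-0.1, -0.3, 0.4]
width: 0.0593
grip_force: 0.0
```

```bash
python3 look.py w4
```

```text
{'time': 8.75, 'ee_pos': [0.5729, 0.0408, 0.2992], 'eef_rot': [0.7748, 0.6322, 0.0031, 0.0019], 'ft_force': [-0.134, -0.3252, 0.3787], 'width': 0.0593}
```

View pics/w4.png

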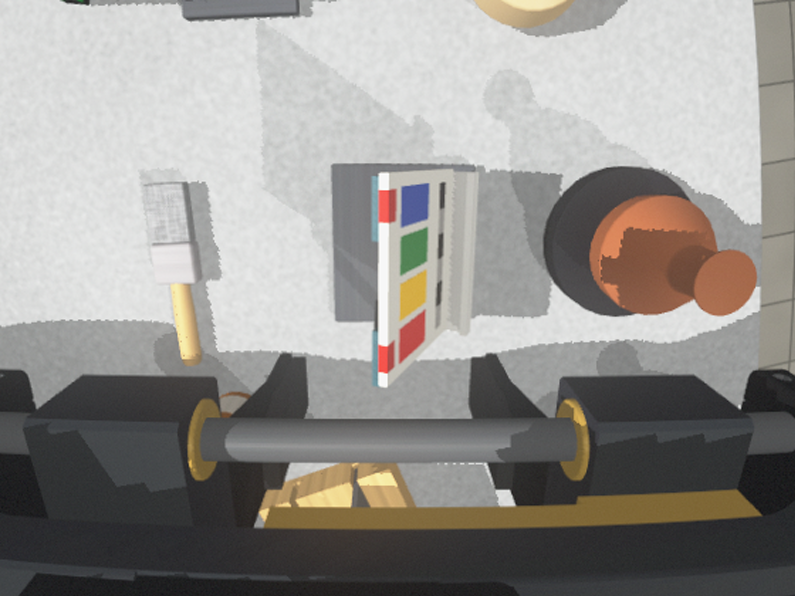

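The panel is flat on the board and centred: its top edge lies along the teal shoulder strips at u≈379, from v≈172 to 386. Next I'll view the clip.

Call:
{"api": "carry_out", "payload": {
  "deltas": [
    {"hand":72,"dp":[0.15,-0.1,0],"spin":0},
    {"hand":72,"dp":[0.3,-0.2,0.12],"spin":-0.0084},
    {"hand":72,"dp":[0.45,-0.3,0.12],"spin":-0.0084},
    {"hand":72,"dp":[0.6,-0.4,0.12],"spin":-0.0084},
    {"hand":72,"dp":[0.733,-0.501,0.12],"spin":-0.0084},
    {"hand":72,"dp":[0.733,-0.501,0.12],"spin":-0.0084},
    {"hand":72,"dp":[0.733,-0.501,0.12],"spin":-0.0084}
  ]
}}

```text
time: 9.5
ee_pos: [0.4846, 0.2455, 0.2631]
eef_rot: [0.766, 0.643, -0.001, -0.0]
ft_force: [0.1, -0.7, -0.0]
width: 0.072
grip_force: 0.0
```

```bash
python3 look.py w5
python3 - <<'E'
from h import *
import json
st=json.load(open("pics/w4.json")); st["ee_pos"]=np.array(st["ee_pos"])
p=[.622,.0293,-.199]
L=[bb([0,70,130]),bb([0,-70,130]),bb([26,70,8]),bb([26,-70,8]),bb([-6,70,128])]
print((proj("wrist",world(p,L),st)*1.42).round(1).tolist(),"seen 379,172 / 379,386 / 477,172 / 467,333 / 372,176")
E
```

```text
{'time': 9.5, 'ee_pos': [0.4846, 0.2455, 0.2631], 'eef_rot': [0.7657, 0.6432, -0.0011, -0.0001], 'ft_force': [0.0894, -0.6971, -0.0395], 'width': 0.072}
[[378.4, 175.2], [380.0, 387.6], [474.0, 170.4], [466.7, 334.9], [370.9, 174.9]] seen 379,172 / 379,386 / 477,172 / 467,333 / 372,176
```

View pics/w5.png

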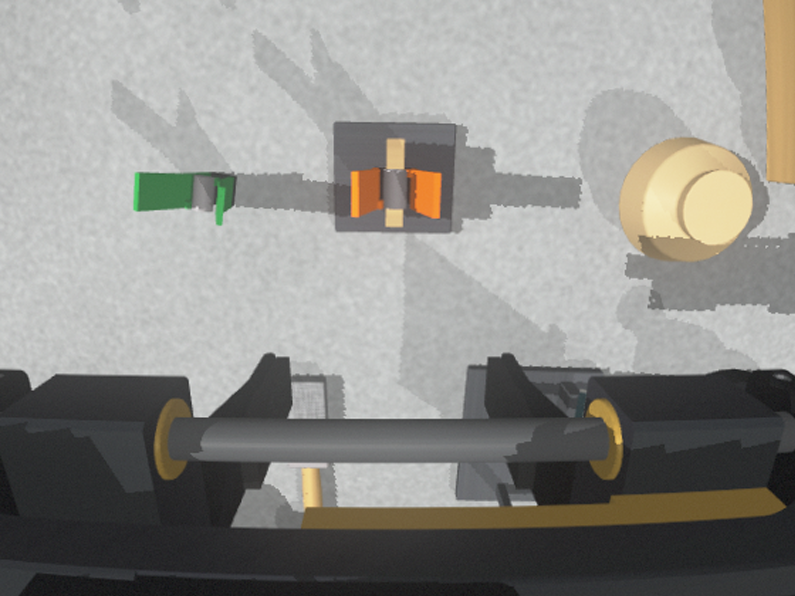

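The orange clip is centred at (396,194) with wing tops from u≈351 to 441. The fin runs from (395,138) to (395,227).

Run:
```python
from h import *
import json
st=json.load(open("pics/w5.json")); st["ee_pos"]=np.array(st["ee_pos"])
def back(uv,z):
    f=lambda p: proj("wrist",[p[0],p[1],z],st)[0]-np.array(uv)/1.42
    return least_squares(f,[.5,.3]).x
w=[back(u,.14) for u in((351,171),(351,218),(441,172),(441,218))]; print(np.round(w,4).tolist(), "mean",np.mean(w,0).round(4), "span",np.linalg.norm(w[0]-w[2]).round(4),np.linalg.norm(w[0]-w[1]).round(4))
f=[back(u,.08) for u in((386,138),(405,138),(386,227),(405,227))]; print("fin mean",np.mean(f,0).round(4),np.linalg.norm(f[0]-f[2]).round(4))
c=np.mean(w,0); yaw=np.pi/2-2*np.arctan2(st["eef_rot"][0],st["eef_rot"][1])
d=c-st["ee_pos"][:2]; print("tool yaw",yaw,"dx",(d@[-np.sin(yaw),np.cos(yaw)]/.25).round(4),"dy",(d@[np.cos(yaw),np.sin(yaw)]/.25).round(4))
d=w[2]-w[0]; print("clip yaw",np.arctan2(d[1],d[0]))
```

```text
[[0.4758, 0.3189], [0.4707, 0.2926], [0.5263, 0.3096], [0.5225, 0.2836]] mean [0.4988 0.3012] span 0.0513 0.0268
fin mean [0.4999 0.3041] 0.0607
tool yaw -0.1733902725146259 dx 0.2292 dy 0.0178
clip yaw -0.1828160164570538
```

Call:
{"api": "carry_out", "payload": {
  "deltas": [
    {"hand":72,"dp":[0.15,0.018,0],"spin":0.002},
    {"hand":72,"dp":[0.231,0.018,0.1],"spin":0.002},
    {"hand":72,"dp":[0.231,0.018,0.25],"spin":0.002},
    {"hand":72,"dp":[0.231,0.018,0.4],"spin":0.002},
    {"hand":72,"dp":[0.231,0.018,0.52],"spin":0.002},
    {"hand":72,"dp":[0.231,0.018,0.6],"spin":0.002},
    {"hand":72,"dp":[0.231,0.018,0.632],"spin":0.002},
    {"hand":72,"dp":[0.231,0.018,0.632],"spin":0.002},
    {"hand":50,"dp":[0.231,0.018,0.632],"spin":0.002},
    {"hand":50,"dp":[0.231,0.018,0.632],"spin":0.002},
    {"hand":0,"dp":[0.231,0.018,0.632],"spin":0.002},
    {"hand":0,"dp":[0.231,0.018,0.632],"spin":0.002},
    {"hand":0,"dp":[0.231,0.018,0.632],"spin":0.002},
    {"hand":0,"dp":[0.231,0.018,0.632],"spin":0.002},
    {"hand":0,"dp":[0.231,0.018,0.632],"spin":0.002},
    {"hand":0,"dp":[0.231,0.018,0.632],"spin":0.002}
  ],
  "force": 30
}}

```text
time: 11.15
ee_pos: [0.5006, 0.3028, 0.11]
eef_rot: [0.768, 0.64, 0.002, -0.0]
ft_force: [-6.8, -3.0, 23.9]
width: 0.0272
grip_force: 30.0
```

Call:
{"api": "carry_out", "payload": {
  "deltas": [
    {"hand":0,"dp":[0,0,-0.02],"spin":0},
    {"hand":0,"dp":[0,0,-0.06],"spin":0},
    {"hand":0,"dp":[0,0,-0.16],"spin":0},
    {"hand":0,"dp":[0,0,-0.3],"spin":0},
    {"hand":0,"dp":[0,0,-0.45],"spin":0},
    {"hand":0,"dp":[0,0,-0.6],"spin":0},
    {"hand":0,"dp":[0,0,-0.6],"spin":0},
    {"hand":0,"dp":[0,0,-0.6],"spin":0}
  ]
}}

```text
time: 11.95
ee_pos: [0.5002, 0.3014, 0.2574]
eef_rot: [0.768, 0.64, 0.001, 0.0]
ft_force: [-0.8, -0.8, -1.4]
width: 0.0274
grip_force: 30.0
```

```bash
python3 look.py w6
python3 - <<'E'
import cv2,numpy as np
from bench import camera
a=cv2.imread("pics/w6raw.png"); b=camera("side")[:,:,::-1][100:300,170:370]; c=camera("scene")[:,:,::-1][130:250,340:460]
cv2.imwrite("pics/sc6.png",c)
cv2.imwrite("pics/c6.png",np.hstack([cv2.resize(b,(400,400),interpolation=cv2.INTER_CUBIC),cv2.resize(c,(400,400),interpolation=cv2.INTER_CUBIC)]))
E
```

```text
{'time': 11.95, 'ee_pos': [0.5002, 0.3014, 0.2574], 'eef_rot': [0.7684, 0.6399, 0.0008, 0.0002], 'ft_force': [-0.7778, -0.8331, -1.4278], 'width': 0.0274}
```

View pics/c6.png

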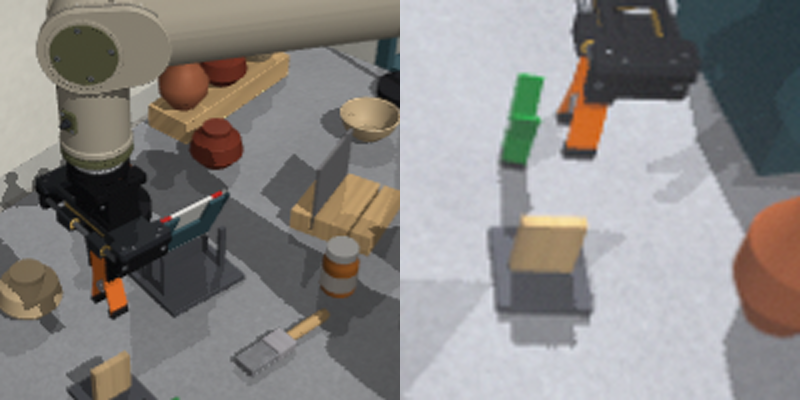

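The panel sits on the easel and the clip is held open above the stand. That was the tenth picture, so from here I check numerically. First: the clip's height in the hand, measured from the jaw tips in the side view.

Run:
```python
from h import *
c=np.array([.5002,.3014]);a=-.182; ex=np.array([np.cos(a),np.sin(a)])
for t in(.024,.030,.036):
    z=.2574-t-.038
    P=[[*(c+s*ex*.019),z] for s in(1,-1)]
    print(t,proj("side",P).round(1).tolist(),proj("scene",P).round(1).tolist())
im=cv2.imread("pics/c6.png"); hsv=cv2.cvtColor(im,cv2.COLOR_BGR2HSV)
m=cv2.inRange(hsv,(5,180,120),(16,255,255)); 
for nm,sl,off,k in(("side",slice(0,400),(170,100),2.),("scene",slice(400,800),(340,130),400/120)):
    n,l,st,ce=cv2.connectedComponentsWithStats(m[:,sl]); 
    for i in range(1,n):
        if st[i,4]>80:
            x,y,w,h,A=st[i]; print(nm,"orange x",off[0]+x/k,off[0]+(x+w)/k,"y",off[1]+y/k,off[1]+(y+h)/k)
print("seen side black tips ~(219,250),(228.5,258); scene tips ~(513.?)", [340+565/3.33-0,130+120/3.33],[340+(580-400)/3.33,130+155/3.33])
```

```text
0.024 [[219.0, 247.0], [227.3, 254.8]] [[394.6, 175.4], [392.7, 165.8]]
0.03 [[219.1, 248.6], [227.4, 256.3]] [[394.1, 176.9], [392.3, 167.2]]
0.036 [[219.2, 250.2], [227.5, 257.9]] [[393.7, 178.3], [391.8, 168.7]]
side orange x 340.5 349.0 y 231.0 236.0
side orange x 222.0 233.0 y 239.0 256.0
scene orange x 390.4 401.5 y 147.4 174.7
seen side black tips ~(219,250),(228.5,258); scene tips ~(513.?) [509.6696696696697, 166.03603603603602] [394.05405405405406, 176.54654654654655]
```

Call:
{"api": "carry_out", "payload": {
  "deltas": [
    {"hand":0,"dp":[0,0,-0.02],"spin":0},
    {"hand":0,"dp":[-0.15,0.1,-0.02],"spin":0.0054},
    {"hand":0,"dp":[-0.3,0.2,-0.02],"spin":0.0054},
    {"hand":0,"dp":[-0.45,0.3,-0.02],"spin":0.0054},
    {"hand":0,"dp":[-0.6,0.4,-0.02],"spin":0.0054},
    {"hand":0,"dp":[-0.72,0.47,-0.02],"spin":0.0054},
    {"hand":0,"dp":[-0.779,0.4956,-0.02],"spin":0.0054},
    {"hand":0,"dp":[-0.779,0.4956,-0.02],"spin":0.0054},
    {"hand":0,"dp":[-0.779,0.4956,-0.02],"spin":0.0054}
  ]
}}

```text
time: 13.0
ee_pos: [0.5862, 0.0888, 0.2614]
eef_rot: [0.773, 0.634, 0.0, -0.001]
ft_force: [0.1, 0.5, -1.0]
width: 0.0276
grip_force: 30.0
```

Call:
{"api": "carry_out", "payload": {
  "deltas": [
    {"hand":0,"dp":[0,-0.03,0],"spin":0},
    {"hand":0,"dp":[0,-0.03,0.05],"spin":0},
    {"hand":0,"dp":[0,-0.03,0.1],"spin":0},
    {"hand":0,"dp":[0,-0.022,0.13],"spin":0},
    {"hand":0,"dp":[0,-0.014,0.165],"spin":0},
    {"hand":0,"dp":[0,-0.014,0.165],"spin":0}
  ]
}}

```text
time: 13.6
ee_pos: [0.5828, 0.0877, 0.2185]
eef_rot: [0.774, 0.633, -0.001, -0.001]
ft_force: [0.4, 0.2, -1.3]
width: 0.0275
grip_force: 30.0
```

Call:
{"api": "carry_out", "payload": {
  "deltas": [
    {"hand":0,"dp":[0,0.006,0.02],"spin":0},
    {"hand":0,"dp":[0,0.012,0.045],"spin":0},
    {"hand":0,"dp":[0,0.016,0.062],"spin":0},
    {"hand":0,"dp":[0,0.016,0.062],"spin":0},
    {"hand":0,"dp":[0,0.016,0.062],"spin":0}
  ]
}}

```text
time: 14.1
ee_pos: [0.5871, 0.0872, 0.2048]
eef_rot: [0.774, 0.633, 0.0, -0.0]
ft_force: [-0.3, 0.4, -1.2]
width: 0.027
grip_force: 30.0
```

Call:
{"api": "carry_out", "payload": {
  "deltas": [
    {"hand":0,"dp":[0,0.001,0.008],"spin":0},
    {"hand":0,"dp":[0,0.003,0.016],"spin":0},
    {"hand":0,"dp":[0,0.003,0.016],"spin":0}
  ]
}}

```text
time: 14.4
ee_pos: [0.5877, 0.087, 0.2005]
eef_rot: [0.774, 0.633, -0.0, -0.0]
ft_force: [0.8, 0.2, -0.7]
width: 0.0273
grip_force: 30.0
```

Call:
{"api": "carry_out", "payload": {
  "deltas": [
    {"hand":33,"dp":[0,0,0],"spin":0},
    {"hand":36,"dp":[0,0,0],"spin":0},
    {"hand":39,"dp":[0,-0.02,0],"spin":0},
    {"hand":42,"dp":[0,-0.045,0],"spin":0},
    {"hand":46,"dp":[0,-0.075,0.005],"spin":0},
    {"hand":51,"dp":[0,-0.105,0.01],"spin":0},
    {"hand":57,"dp":[0,-0.125,0.01],"spin":0},
    {"hand":62,"dp":[0,-0.13,0.01],"spin":0},
    {"hand":62,"dp":[0,-0.13,0.01],"spin":0}
  ]
}}

```text
time: 15.3
ee_pos: [0.5552, 0.0937, 0.198]
eef_rot: [0.774, 0.634, -0.001, -0.0]
ft_force: [0.5, -0.1, -1.0]
width: 0.0603
grip_force: 0.0
```

```bash
cat > chk.py <<'E'
from h import *
# orange blob outline in fixed views vs model
p=[.622,.0293,-.199]
def model(n,zc,tilt=0,y=50):
    a=np.radians(tilt); L=[]
    for s in(1,-1):
        for yy in(-13,13):
            x,z=s*26.,60.
            L.append(bb([x*np.cos(a)-z*np.sin(a),y+yy,zc+x*np.sin(a)+z*np.cos(a)]))
    return proj(n,world(p,L)).round(1).tolist()
for n,(x0,y0,x1,y1) in dict(side=(200,120,320,240),scene=(270,120,350,240)).items():
    im=camera(n)[:,:,::-1][y0:y1,x0:x1]; cv2.imwrite(f"pics/chk_{n}.png",im)
    m=cv2.inRange(cv2.cvtColor(im,cv2.COLOR_BGR2HSV),(5,180,100),(16,255,255))
    k,l,st,ce=cv2.connectedComponentsWithStats(m)
    for i in range(1,k):
        if st[i,4]>8:
            q=np.argwhere(l==i)[:,::-1]+[x0,y0]; print(n,st[i,4],"box",q.min(0),q.max(0),"corners",cv2.boxPoints(cv2.minAreaRect(q.astype(np.float32))).round(1).tolist())
    print(n,"model wing tops",model(n,135))
s=read_state(); print(s["time"],np.round(s["ft_force"],2),s["width"],np.round(s["ee_pos"],4))
E
python3 chk.py
```

```text
side 63 box [248 194] [256 209] corners [[248.0, 209.0], [252.1999969482422, 193.5], [257.8999938964844, 195.10000610351562], [253.6999969482422, 210.5]]
side 26 box [252 207] [261 218] corners [[251.3000030517578, 217.5], [259.20001220703125, 205.8000030517578], [262.6000061035156, 208.10000610351562], [254.8000030517578, 219.8000030517578]]
side model wing tops [[257.6, 190.5], [250.6, 193.8], [267.3, 204.1], [260.4, 207.6]]
scene 116 box [321 202] [330 217] corners [[319.8999938964844, 216.3000030517578], [321.29998779296875, 201.89999389648438], [330.20001220703125, 202.8000030517578], [328.79998779296875, 217.1999969482422]]
scene model wing tops [[323.0, 189.3], [333.0, 189.7], [322.2, 181.5], [331.7, 181.9]]
15.4 [ 0.43 -0.45 -0.51] 0.06168332947902783 [0.5556 0.0935 0.198 ]
```

Call:
{"api": "carry_out", "payload": {
  "deltas": [
    {"hand":84,"dp":[0,0,0],"spin":0},
    {"hand":84,"dp":[0,0,0],"spin":0},
    {"hand":84,"dp":[0,0,0],"spin":0},
    {"hand":84,"dp":[0,0,0],"spin":0},
    {"hand":84,"dp":[0,0,-0.06],"spin":0},
    {"hand":84,"dp":[0,0,-0.15],"spin":0},
    {"hand":84,"dp":[0,0,-0.3],"spin":0},
    {"hand":84,"dp":[0,0,-0.45],"spin":0},
    {"hand":84,"dp":[0,-0.2,-0.45],"spin":0},
    {"hand":84,"dp":[-0.2,-0.4,-0.45],"spin":0},
    {"hand":84,"dp":[-0.4,-0.5,-0.45],"spin":0},
    {"hand":84,"dp":[-0.6,-0.6,-0.45],"spin":0},
    {"hand":84,"dp":[-0.6,-0.6,-0.45],"spin":0},
    {"hand":84,"dp":[-0.6,-0.6,-0.45],"spin":0}
  ]
}}

```text
time: 16.8
ee_pos: [0.3775, -0.0271, 0.3127]
eef_rot: [0.775, 0.631, 0.001, 0.001]
ft_force: [0.7, 1.7, -0.1]
width: 0.0842
grip_force: 0.0
```

```bash
python3 chk.py
```

```text
side 81 box [249 192] [258 209] corners [[248.60000610351562, 208.89999389648438], [252.60000610351562, 191.0], [258.5, 192.3000030517578], [254.5, 210.1999969482422]]
side 51 box [252 206] [264 218] corners [[250.5, 216.5], [262.5, 204.5], [265.5, 207.5], [253.5, 219.5]]
side model wing tops [[257.6, 190.5], [250.6, 193.8], [267.3, 204.1], [260.4, 207.6]]
scene 296 box [321 183] [331 217] corners [[320.29998779296875, 216.60000610351562], [322.5, 182.60000610351562], [331.70001220703125, 183.1999969482422], [329.6000061035156, 217.1999969482422]]
scene model wing tops [[323.0, 189.3], [333.0, 189.7], [322.2, 181.5], [331.7, 181.9]]
16.9 [0.85 0.91 0.15] 0.0841159890276677 [ 0.3793 -0.024   0.3121]
```

The fingers are clear and there is no force on the tool. The clip roughly matches the model in both fixed views. I'll check its seat and tilt more closely from the wrist camera.

Call:
{"api": "carry_out", "payload": {
  "deltas": [
    {"hand":84,"dp":[0.1,0.18,-0.02],"spin":0},
    {"hand":84,"dp":[0.2,0.35,-0.02],"spin":0},
    {"hand":84,"dp":[0.3,0.5,-0.02],"spin":0},
    {"hand":84,"dp":[0.32,0.587,-0.02],"spin":0},
    {"hand":84,"dp":[0.32,0.587,-0.02],"spin":0},
    {"hand":84,"dp":[0.32,0.587,-0.02],"spin":0},
    {"hand":84,"dp":[0.32,0.587,-0.02],"spin":0}
  ]
}}

```text
time: 17.6
ee_pos: [0.5386, 0.0259, 0.3161]
eef_rot: [0.774, 0.634, 0.0, -0.0]
ft_force: [-0.3, 0.4, 0.3]
width: 0.0843
grip_force: 0.0
```

```bash
cat > fitclip.py <<'E'
from h import *
p=[.622,.0293,-.199]
st=read_state(); st["ee_pos"]=np.array(st["ee_pos"]); im=camera("wrist")[:,:,::-1]; cv2.imwrite("pics/w7raw.png",im)
ims={"wrist":im,"side":camera("side")[:,:,::-1],"scene":camera("scene")[:,:,::-1]}
roi=dict(wrist=(100,60,400,260),side=(235,180,280,225),scene=(310,170,345,225))
hulls={}; 
for n,im in ims.items():
    m=cv2.inRange(cv2.cvtColor(im,cv2.COLOR_BGR2HSV),(5,170,90),(17,255,255)); x0,y0,x1,y1=roi[n]
    mm=np.zeros_like(m); mm[y0:y1,x0:x1]=m[y0:y1,x0:x1]
    k,l,s,c=cv2.connectedComponentsWithStats(mm)
    print(n,[(s[i].tolist()) for i in range(1,k) if s[i,4]>12])
    hulls[n]=mm>0
def wings(zc,t,y,b): # two wing quads, outer faces, lower end 12 above the throat
    a=t; out=[]
    for s in(1,-1):
        q=[]
        for (h,x) in((60,26),(14,14)):
            for yy in((-13,13) if h==60 else (13,-13)):
                X,Z=s*x,h; q.append(bb([X*np.cos(a)-Z*np.sin(a),y+yy,zc+X*np.sin(a)+Z*np.cos(a)]))
        out.append(q)
    return out
def cost(v):
    c=0
    for n in hulls:
        r=np.zeros(hulls[n].shape,np.uint8)
        for q in wings(v[0],v[1],v[2],0):
            cv2.fillConvexPoly(r,np.round(proj(n,world(p,q),st if n=="wrist" else None)*16).astype(np.int32),1,shift=4)
        i=(r&hulls[n]).sum();u=(r|hulls[n]).sum(); c+=1-i/max(u,1)
    return c
best=min(((cost((z,np.radians(t),y)),z,t,y) for z in range(118,152,2) for t in range(-30,31,3) for y in(46,50,54)))
print(best); g=[(cost((z,np.radians(t),y)),z,t,y) for z in np.arange(best[1]-3,best[1]+3.1,1) for t in np.arange(best[2]-4,best[2]+4.1,1) for y in np.arange(best[3]-3,best[3]+3.1,1)]
print(sorted(g)[:5]); print(np.round(st["ee_pos"],4))
E
python3 fitclip.py
```

```text
wrist [[246, 107, 41, 33, 1132], [305, 107, 3, 36, 60], [312, 109, 15, 30, 372]]
side [[248, 192, 11, 18, 83], [252, 205, 15, 14, 58]]
scene [[321, 183, 11, 35, 307]]Traceback (most recent call last):
  File "fitclip.py", line 30, in <module>
    best=min(((cost((z,np.radians(t),y)),z,t,y) for z in range(118,152,2) for t in range(-30,31,3) for y in(46,50,54)))
  File "fitclip.py", line 30, in <genexpr>
    best=min(((cost((z,np.radians(t),y)),z,t,y) for z in range(118,152,2) for t in range(-30,31,3) for y in(46,50,54)))
               ~~~~^^^^^^^^^^^^^^^^^^^^^
  File "fitclip.py", line 27, in cost
    cv2.fillConvexPoly(r,np.round(proj(n,world(p,q),st if n=="wrist" else None)*16).astype(np.int32),1,shift=4)
                                  ~~~~^^^^^^^^^^^^^^^^^^^^^^^^^^^^^^^^^^^^^^^^^
  File "h.py", line 5, in proj
    c=get_calibration(n); X=np.atleast_2d(X)
ValueError: time passes only in moves, steps and waits
```

```bash
sed -i 's/^from scipy.optimize/import functools\nget_calibration=functools.lru_cache(None)(get_calibration)\nfrom scipy.optimize/' h.py
sed -i 's/((60,26),(14,14))/((60,26),(-34,12))/; s/if h==60 else/if h>0 else/' fitclip.py
python3 fitclip.py
```

```text
wrist [[246, 106, 41, 33, 1140], [305, 107, 3, 35, 52], [312, 108, 15, 30, 356]]
side [[248, 192, 11, 18, 83], [252, 205, 15, 14, 58]]
scene [[321, 183, 11, 35, 307]]
(np.float64(1.1909429879626905), 132, -3, 50)
[(np.float64(1.1528436985774255), np.float64(132.0), np.float64(-1.0), np.float64(48.0)), (np.float64(1.1572309210235048), np.float64(131.0), np.float64(-3.0), np.float64(49.0)), (np.float64(1.1619634264577132), np.float64(130.0), np.float64(-2.0), np.float64(48.0)), (np.float64(1.1662617466079155), np.float64(131.0), np.float64(-2.0), np.float64(49.0)), (np.float64(1.1707422223643724), np.float64(134.0), np.float64(0.0), np.float64(47.0))]
[0.5385 0.0254 0.3164]
```

```bash
python3 - <<'E'
from h import *
import json
p=[.622,.0293,-.199]
s7={k:np.array(v) for k,v in read_state().items()}; s4=json.load(open("pics/w4.json")); s4["ee_pos"]=np.array(s4["ee_pos"])
for f,st in(("w4raw",s4),("w7raw",s7)):
    im=cv2.imread(f"pics/{f}.png"); h=cv2.cvtColor(im,cv2.COLOR_BGR2HSV)
    m=cv2.inRange(h,(0,190,120),(4,255,255))|cv2.inRange(h,(176,190,120),(180,255,255))
    k,l,s,c=cv2.connectedComponentsWithStats(m)
    for i in range(1,k):
        if 60<s[i,4]<900 and s[i,1]<290:
            q=lambda v: proj("wrist",world(p,bb([v[0],v[1],130])),st)[0]-c[i]
            r=least_squares(q,[3,0]).x; print(f,s[i].tolist(),"-> board x,y at z=130:",r.round(1))
E
python3 - <<'E'
from h import *
import json
p=[.622,.0293,-.199]
s7={k:np.array(v) for k,v in read_state().items()}; s4=json.load(open("pics/w4.json")); s4["ee_pos"]=np.array(s4["ee_pos"])
for f,st in(("w4raw",s4),("w7raw",s7)):
    im=cv2.imread(f"pics/{f}.png").astype(int); b,g,r=im[...,0],im[...,1],im[...,2]
    m=((r>150)&(g<90)&(b<90)).astype(np.uint8)
    k,l,s,c=cv2.connectedComponentsWithStats(m)
    for i in range(1,k):
        if s[i,4]>25:
            q=lambda v: proj("wrist",world(p,bb([v[0],v[1],130])),st)[0]-c[i]
            print(f,s[i].tolist(),"board x,y at z=130:",least_squares(q,[3,0]).x.round(1))
E
```

```text
w4raw [273, 134, 5, 22, 109] board x,y at z=130: [ 7.9 52.6]
w4raw [282, 220, 17, 34, 351] board x,y at z=130: [ 22.4 -28.5]
w4raw [267, 242, 10, 20, 173] board x,y at z=130: [  4.2 -47.3]
w7raw [312, 197, 14, 31, 266] board x,y at z=130: [ 18.4 -32.9]
w7raw [300, 214, 9, 20, 136] board x,y at z=130: [  4.2 -47.6]
```

The red mark on the panel has not moved since before clamping (board x 4.2, y −47.6 mm). The clip's throat sits at z ≈ 132 mm, tilted about 2°. The robot is clear, so I'm handing in.

```bash
python3 -c "
from bench import *
print(close_job())"
```

```text
the job is handed in; nothing more can be done
None
```

The white panel is centred and flat on the easel with its patches out, and the orange clip clamps it to the board on the left shoulder; I handed the job in at about 18 s and no verdict came back.

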